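# Set the brake levers of two specimen slides

## Task

Two small specimen slides are screwed to the bench side by side and both brake levers have been left halfway. First push the lever of the slide that carries the gear all the way down so that it is locked, then flick the lever of the empty slide all the way up so that it is released. Leave the gear sitting where it is.

Things in the scene. Friction and masses are not known exactly. Their poses are not given: they have to be found in the camera images.
- loaded_lever (a joint): Brake lever at the front (robot side) of the slide that carries the gear: steel bar with a black rubber toe at its free end. Angle in rad: 0 = fully up (released, 43 deg above level), 0.75 = level, 0.95 = fully down on its stop (locked). Its level hinge axis is 50 mm above the bench. It stays where it is left (friction); 2 to 3 N at the toe moves it either way.
- spare_lever (a joint): Brake lever of the other slide, which is empty; same make, sizes and joint values as loaded_lever. The slides are fixed, 140 x 90 mm, seat 43 mm high, the hinge fork at the front 61 mm high; each slide's yaw varies by up to 0.15 rad.
- loaded_toe (a point): Centre of the rubber toe, moving with the lever, 88 mm from the hinge axis. Toe 28 mm long along the lever, 18 wide (along the hinge axis), 16 thick; bar behind it 12 wide, 8 thick. x: from toe to hinge, y: along the hinge axis (level), z: out of the toe's upper face. Centre 110 mm above the bench when up, 33 mm when down; free bench beneath and beside it.
- spare_toe (a point): Centre of the rubber toe of the empty slide's lever; same sizes and axes as loaded_toe. Beware: a tall cream hardness tester (0.74 m) stands right of both slides, about y = -0.21 to 0.03 m, from x = 0.40 m back, with its head overhanging; a tall green one stands on their left, beyond y = 0.36 m. Reach in between them; the strip in front, x under 0.40 m, holds only low things.
- gear: Loose steel spur gear, 60 mm across, 14 mm thick, lying flat on the round seat of the loaded slide; origin at the centre of its underside, 43 mm above the bench, 80 mm horizontally behind the hinge axis.

How it is judged:
On the way, in this order (a step that is already met when the one before it is completed fails the run):
1. the loaded slide's lever is pushed down to locked while the empty slide's is not yet released (value of joint loaded_lever above 0.78 rad and value of joint spare_lever above 0.17 rad), for 0.2 s.
2. the empty slide's lever is flicked up to released (value of joint spare_lever below 0.17 rad), for 0.2 s.
At the end, for the whole second after the job is handed in: The lever of the slide with the gear is down within 0.17 rad (10 deg) of its lower stop, the lever of the empty slide is up within 0.17 rad of its upper stop, and the gear lies within 15 mm of where it started (value of joint loaded_lever above 0.78 rad and value of joint spare_lever below 0.17 rad and distance of gear from where it was at the start of the episode below 0.015 m); the robot touches nothing.
It fails at once if the gear is knocked off its place (more than 30 mm) (distance of gear from where it was at the start of the episode above 0.03 m).
It also fails if it takes over 48 s, if anything falls off the work surface, if the arm or the gripper's body presses on something with over 40 N, if the wrist force passes 120 N, or if a joint passes its speed limit or range.

## Robot

A 7-joint arm with a two-finger parallel gripper is mounted at the origin on a cart in front of the work surface, level with it; the furniture and walls round the work are solid. World frame = base frame: x ahead of the robot, y to its left, z up, the work surface at z = 0. Lengths are in m, angles in rad, forces in N, time in s.
With the tool pointing down it reaches from about 0.4 to 0.9 m from the base axis. Payload 5.5 kg.
Tool frame: the origin (TCP) lies midway between the tips of the shut fingers; the grasp point (between the pads) lies 19 mm behind it (manip.grip_depth is the distance from the TCP to the grasp point, in m); z points along the fingers, y is the line along which they close (so a half turn about z gives the same grasp; the last joint's range is limited). The gripper opens to 92 mm and grips with 3 to 60 N. Pads are 19 mm wide; open, the fingers measure 130 mm over their backs; the gripper's body (75 mm by 190 mm) begins 47 mm behind the grasp point.
Start: joints at [-0.9, 0.501, -0.427, 1.55, 0.221, 1.138, -0.21], TCP at [0.258, 0.597, 0.193] pointing down, gripper open.
Joint ranges: [-2.88, 2.88], [-0.31, 2.03], [-1.54, 1.56], [0.2, 2.42], [-1.41, 4.55], [0.19, 2.02], [-2.57, 2.57]. Speed limits (rad/s): [2.57, 2.57, 3.14, 3.14, 3.14, 3.14, 3.14].

## Interface

Orientations are given as a unit quaternion [x, y, z, w].
In Python, from bench import manip, effector, viewer gives the robot as it stands. Calls block until the motion is done:
- manip.move_pose(position, orientation): joint-space move of the TCP to a pose.
- manip.servo_line(position, ori=None, vel=0.15): straight line of the TCP; ori=None keeps the orientation; vel is the mean speed in m/s.
- manip.movej(angles): joint-space move.
- effector.open_jaws() and effector.close(f_grip=None): open the fingers fully, or close them until they stop; f_grip is the grip in N (None keeps the last).
- manip.sleep(seconds).
- manip.solve_ik(position, orientation): joint angles nearest the present ones, or None.
- viewer.get_image(name): name is "side" or "top" or "wrist"; returns the picture (400x640x3 uint8, red, green, blue); there is no depth.
- viewer.get_calibration(name): a dict with "vfov" (degrees; the focal length in pixels is half the picture's height over the tangent of half this angle, whatever the lens; pixels are square), "cx", "cy" (the principal point, pixels), "dist_coeffs" ([k1, k2, p1, p2, k3] as OpenCV has them; the pictures are not rectified), "eye" and "attitude" of the camera in the world. Camera axes: x right, y down, z forward; pixel columns grow to the right and rows downward; lengths in m; the calibration is good to about 2 mm. A picture is of the moment at which its call begins: read the wrist's pose just before it. get_calibration takes no time and is no camera call; for the wrist camera it gives the pose at the moment of the call.
A pose or a line that the arm cannot do raises manip.PlanningError and nothing moves.
- manip.hand_in(): hands the job in; it is judged then, once.
Readings, each from a call of its own:
- manip.current_clock(): time.
- manip.current_q(): joint angles.
- manip.current_joint_velocities(): joint speeds.
- manip.current_tau(): joint torques, N m.
- manip.current_tool_pos(): TCP position.
- manip.current_tcp_rot(): TCP orientation.
- manip.current_force(): force on the tool from outside, world axes, zero at the start.
- manip.current_wrist_torque(): the same for the moment, N m.
- manip.current_finger_gap(): finger opening in m.
- manip.current_gripper_force(): force on a finger pad.
Only numpy, scipy, OpenCV 4.12 (cv2) and the standard library are available. Lean on these libraries where they do the work, as an engineer would, in place of code of your own. Each camera call takes 0.05 s, during which the arm holds its last target. There are 200 camera calls.

## Working session

There is one attempt and no reset: what is moved stays moved. The work goes in short steps, each a Python script; the robot and the scene stay as the last script left them, time stands still between calls to the robot, and variables do not carry over. Pictures are saved under pics/ and viewed, at most 10 in all, crops included, and the job is handed in when it is done.

```bash
mkdir -p pics; ls; python3 - <<'E'
from bench import manip, effector, viewer
import cv2
for n in ("side","top","wrist"):
    im=viewer.get_image(n); cv2.imwrite(f"pics/{n}0.png",im[:,:,::-1]); print(n,viewer.get_calibration(n))
print(manip.current_clock(),manip.current_tcp_rot())
E
python3 -c "
import cv2,numpy as np
a=[cv2.imread(f'pics/{n}0.png') for n in ('side','top')]
" 
```

```text
pics
side {'vfov': 46.509333130885864, 'cx': 323.01396366609725, 'cy': 198.9008338298442, 'dist_coeffs': array([-0.06173978,  0.        ,  0.        ,  0.        ,  0.        ]), 'eye': array([ 0.1374688 , -0.13676468,  0.7698402 ]), 'attitude': array([ 0.8375179 , -0.41656899,  0.1607427 , -0.31495369])}
top {'vfov': 46.80178337847486, 'cx': 326.0732417208266, 'cy': 196.59502662801376, 'dist_coeffs': array([-0.00197891,  0.        ,  0.        ,  0.        ,  0.        ]), 'eye': array([0.48730905, 0.17884748, 0.97993729]), 'attitude': array([ 0.71630449, -0.69599142,  0.03372939, -0.03696151])}
wrist {'vfov': 59.48117434392013, 'cx': 320.676623757572, 'cy': 193.7991229851318, 'dist_coeffs': array([-0.00475597,  0.        ,  0.        ,  0.        ,  0.        ]), 'eye': array([0.19625908, 0.62251724, 0.38320682]), 'attitude': array([0.82892117, 0.5450987 , 0.06849989, 0.10518967])}
0.15 [ 2.02475711e-01  9.79287013e-01 -7.07920906e-04 -1.76662080e-04]
```

View pics/top0.png

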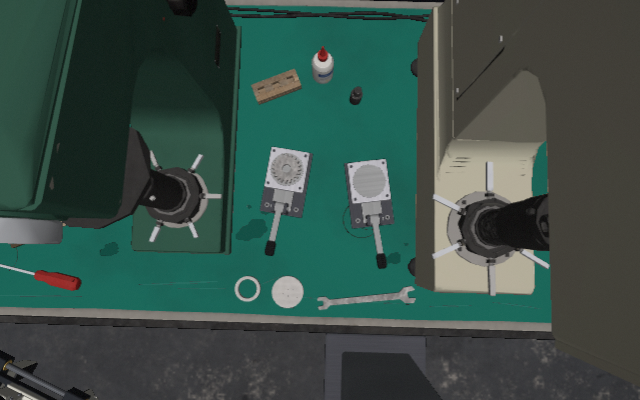

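View pics/side0.png

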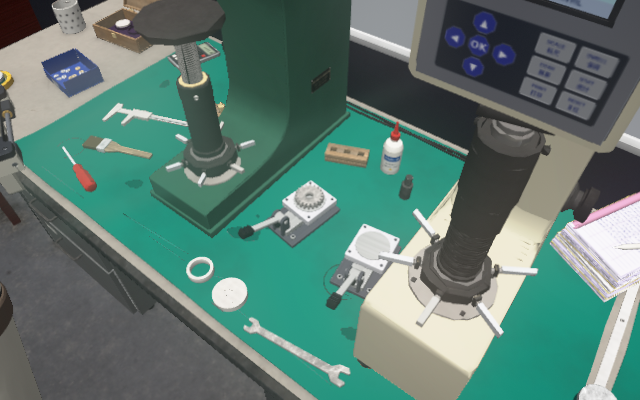

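The loaded slide is on the left: gear at top (287,170), toe at top (270,248) and side (246,232). The empty slide's toe is at top (381,260) and side (333,299). I'll triangulate both toes and check reachability.

```bash
cat > h.py <<'E'
from bench import manip, effector, viewer
import cv2, numpy as np
from scipy.spatial.transform import Rotation as R
def ray(cal,uv):
    f=200/np.tan(np.radians(cal["vfov"]/2)); K=np.array([[f,0,cal["cx"]],[0,f,cal["cy"]],[0,0,1]])
    p=cv2.undistortPoints(np.array([[uv]],float),K,cal["dist_coeffs"])[0,0]
    d=R.from_quat(cal["attitude"]).apply([p[0],p[1],1]); return cal["eye"],d/np.linalg.norm(d)
def plane(cal,uv,z):
    e,d=ray(cal,uv); return e+d*(z-e[2])/d[2]
def tri(rs):
    A=sum(np.eye(3)-np.outer(d,d) for e,d in rs); b=sum((np.eye(3)-np.outer(d,d))@e for e,d in rs)
    x=np.linalg.solve(A,b); return x,[np.linalg.norm(np.cross(x-e,d)) for e,d in rs]
def dark(im,uv,r=22,thr=45):
    m=(im.max(2)<thr).astype(np.uint8); n,l,s,c=cv2.connectedComponentsWithStats(m)
    best=min((i for i in range(1,n) if s[i,4]>25),key=lambda i:np.hypot(*(c[i]-uv))); return c[best],s[best]
def white(im,uv,r,thr):
    pass
E
python3 - <<'E'
from h import *
im={n:cv2.imread(f"pics/{n}0.png") for n in("side","top")}
cal={n:viewer.get_calibration(n) for n in im}
T={}
for k,ut,us in(("L",(270,248),(246,232)),("S",(381,260),(333,299))):
    a,sa=dark(im["top"],ut); b,sb=dark(im["side"],us)
    x,e=tri([ray(cal["top"],a),ray(cal["side"],b)]); T[k]=x
    print(k,a,sa,b,sb,x.round(4),np.round(e,4))
g,w=[plane(cal["top"],uv,z) for uv,z in(((287,170),.057),((370.5,181),.043))]
for k,c in(("L",g),("S",w)):
    d=c[:2]-T[k][:2]; print(k,c.round(3),np.linalg.norm(d),np.arctan2(d[1],d[0]))
for k in T:
  c=g if k=="L" else w; d=c[:2]-T[k][:2]; yaw=np.arctan2(d[1],d[0])
  for dz in (-.01,.0,.05,.1):
    s=""
    for p in range(-60,61,15):   # pitch>0: fingers point forward
      for roll in (0,90,180,270):
        q=(R.from_euler("z",yaw)*R.from_euler("y",-np.radians(p))*R.from_euler("x",np.pi)*R.from_euler("z",np.radians(roll))).as_quat()
        s+="1" if manip.solve_ik(T[k]+[0,0,dz],q) is not None else "0"
      s+=" "
    print(k,dz,s)
tp=np.vstack([cv2.resize(im["top"][130:300,230:430],(800,680))])
cv2.imwrite("pics/c1.png",cv2.resize(im["top"][140:280,240:410],(680,560),interpolation=cv2.INTER_CUBIC))
E
```

```text
L [269.75 247.95] [265 241  11  15 120] [319.75471698  82.40566038] [312  73  17  19 106] [0.5063 0.2044 0.4345] [0.0495 0.0495]
S [381.05084746 260.68644068] [377 254   9  15 118] [349.3125      84.27083333] [348  73   5  22  48] [0.4805 0.1061 0.4781] [0.018 0.018]
L [0.632 0.265 0.057] 0.13910570341282177 0.44959976818489295
S [0.616 0.095 0.043] 0.13589343068652773 -0.084037069712664
L -0.01 0000 0000 0000 1111 1011 1011 1011 0000 0000 
L 0.0 0000 0000 0000 1111 1011 1011 1011 0000 0000 
L 0.05 0000 0000 0000 1011 1011 1011 1011 0000 0000 
L 0.1 0000 0000 0000 0000 1011 1011 1011 0000 0000 
S -0.01 0000 0000 0000 1111 1111 1111 0000 0000 0000 
S 0.0 0000 0000 0000 1111 1111 1111 0000 0000 0000 
S 0.05 0000 0000 0000 1111 1011 1111 0000 0000 0000 
S 0.1 0000 0000 0000 0000 1111 1111 0000 0000 0000
```

View pics/c1.png

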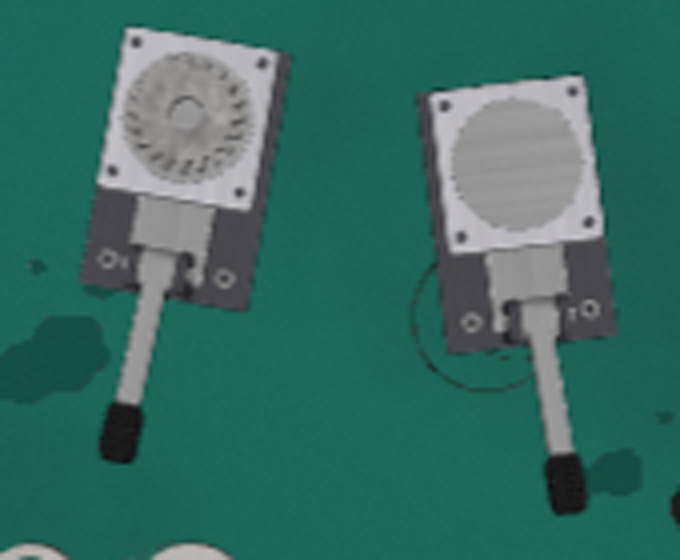

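The crop shows both levers clearly: gear hole at top (286,169), seat disc centre at top (369,181), toes at (270,248) and (381,261). The side mask picked the wrong blobs, so I'll restrict it to a local window.

```bash
python3 - <<'E'
from h import *
im={n:cv2.imread(f"pics/{n}0.png") for n in("side","top")}
cal={n:viewer.get_calibration(n) for n in im}
def loc(im,uv,r,thr):
    u,v=uv; c=im[v-r:v+r,u-r:u+r]; m=(c.max(2)<thr).astype(np.uint8)
    n,l,s,ce=cv2.connectedComponentsWithStats(m); i=1+np.argmax(s[1:,4]); return ce[i]+[u-r,v-r],s[i]
T={}
C={"L":plane(cal["top"],(286.3,168.8),.057),"S":plane(cal["top"],(369.3,180.8),.043)}
for k,ut,us in(("L",(270,248),(246,232)),("S",(381,260),(333,299))):
    a,sa=loc(im["top"],ut,14,50); b,sb=loc(im["side"],us,13,50)
    x,e=tri([ray(cal["top"],a),ray(cal["side"],b)]); T[k]=x
    d=C[k][:2]-x[:2]; yaw=np.arctan2(d[1],d[0])
    print(k,a,sa,b,sb,x.round(4),np.round(e,4),C[k].round(3),np.linalg.norm(d),yaw)
    for dz in (-.01,.0,.05,.1):
      s=""
      for p in range(-60,61,15):   # pitch>0: fingers point forward
        for roll in (0,90,180,270):
          q=(R.from_euler("z",yaw)*R.from_euler("y",-np.radians(p))*R.from_euler("x",np.pi)*R.from_euler("z",np.radians(roll))).as_quat()
          s+="1" if manip.solve_ik(T[k]+[0,0,dz],q) is not None else "0"
        s+=" "
      print(k,dz,s)
E
```

```text
Traceback (most recent call last):
ValueError: attempt to get argmax of an empty sequence
```

```bash
cat >> h.py <<'E'
def loc(im,uv,r,thr):
    u,v=uv; c=im[v-r:v+r,u-r:u+r].astype(int); m=((c.max(2)<thr)&(np.ptp(c,axis=2)<25)).astype(np.uint8)
    n,l,s,ce=cv2.connectedComponentsWithStats(m); i=1+np.argmax(s[1:,4]); return ce[i]+[u-r,v-r],s[i]
E
python3 - <<'E'
from h import *
im={n:cv2.imread(f"pics/{n}0.png") for n in("side","top")}
cal={n:viewer.get_calibration(n) for n in im}
print(im["side"][225:240:3,240:254:3].max(2), im["top"][240:256:3,264:278:3].max(2))
T={}
C={"L":plane(cal["top"],(286.3,168.8),.057),"S":plane(cal["top"],(369.3,180.8),.043)}
for k,ut,us in(("L",(270,248),(246,232)),("S",(381,260),(333,299))):
    a,sa=loc(im["top"],ut,14,60); b,sb=loc(im["side"],us,13,75)
    x,e=tri([ray(cal["top"],a),ray(cal["side"],b)]); T[k]=x
    d=C[k][:2]-x[:2]; yaw=np.arctan2(d[1],d[0])
    print(k,a,sa,b,sb,x.round(4),np.round(e,4),C[k].round(3),np.linalg.norm(d),yaw)
    for dz in (-.01,.0,.05,.1):
      s=""
      for p in range(-60,61,15):   # pitch>0: fingers point forward
        for roll in (0,90,180,270):
          q=(R.from_euler("z",yaw)*R.from_euler("y",-np.radians(p))*R.from_euler("x",np.pi)*R.from_euler("z",np.radians(roll))).as_quat()
          s+="1" if manip.solve_ik(T[k]+[0,0,dz],q) is not None else "0"
        s+=" "
      print(k,dz,s)
cv2.imwrite("pics/c2.png",cv2.resize(im["side"][170:320,220:410],(760,600),interpolation=cv2.INTER_CUBIC))
E
```

```text
[[152 153 137 117 156]
 [ 87  74  66  65 109]
 [ 67  66  66  62  63]
 [ 64  66  62  59  70]
 [ 98  62  69 115 123]] [[103  90 108 151 104]
 [103  26  28  28  93]
 [101  32  27  24  91]
 [ 80  25  29  29 103]
 [ 79  25  29  27 102]
 [ 99  68  31  77 100]]
L [269.7295082  247.93442623] [  9   7  11  15 122] [245.48031496 231.85826772] [  6   7  15  13 127] [0.4742 0.2908 0.0796] [0.0005 0.0005] [0.634 0.266 0.057] 0.16160422611894407 -0.15211896325198965
L -0.01 1111 1111 1111 1111 1111 1111 1111 1111 1110 
L 0.0 1111 1111 1111 1111 1111 1111 1111 1111 1110 
L 0.05 1111 1111 1111 1111 1111 1111 1111 1111 1111 
L 0.1 1111 1111 1111 1111 1111 1111 1111 1111 1111 
S [381.14049587 260.56198347] [ 10   7  10  16 121] [333.22222222 301.57936508] [  7   8  14  15 126] [0.4561 0.075  0.0793] [0.0007 0.0007] [0.616 0.097 0.043] 0.16165635658803582 0.13755436127599482
S -0.01 1011 1111 1111 1111 1111 1111 0000 0000 0000 
S 0.0 1011 1111 1111 1111 1111 1111 0000 0000 0000 
S 0.05 1011 1111 1111 1111 1111 1111 0000 0000 0000 
S 0.1 0000 1111 1111 1111 1111 1011 0000 0000 0000
```

View pics/c2.png

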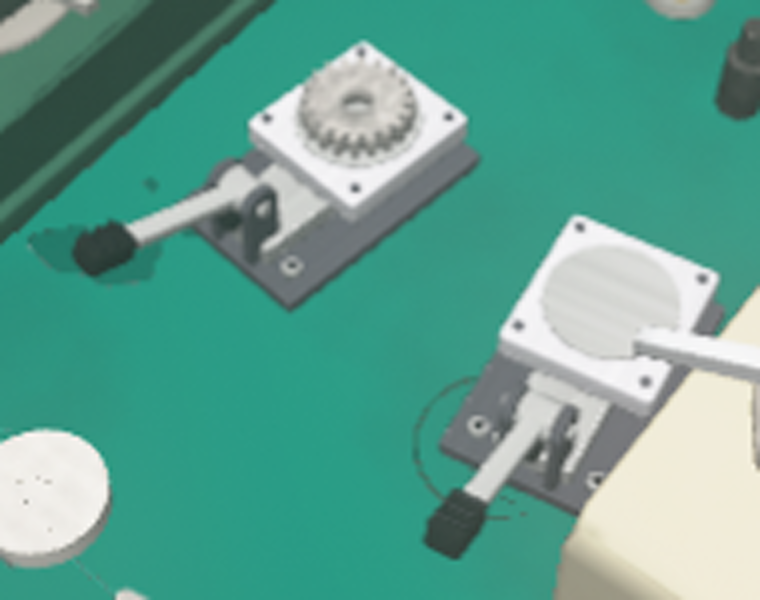

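The crop confirms both levers are about halfway: loaded toe at side (245,232), spare toe at side (333,301), each about 79 mm up. The plan is to push the loaded toe down with the shut fingers. Then I'll lift the spare toe from below with the tool tilted 45°, coming in from the gap side, since open jaws would hit the tester.

```bash
cat >> h.py <<'E'
G={"L":((.634,.266),-.152),"S":((.616,.097),.1376)}
def P(k,r,v,w):   # r: distance in front of hinge axis, v: left, w: height
    c,y=G[k]; u=np.array([np.cos(y),np.sin(y)]); n=np.array([-u[1],u[0]])
    return np.append(np.array(c)-u*(.08+r)+n*v,w)
def Q(k,t):       # tool tilted by t from vertical, pointing to the right; tool x (camera) on upper/right side
    y=G[k][1]; x=[0,-np.cos(t),np.sin(t)]; z=[0,-np.sin(t),-np.cos(t)]
    return (R.from_euler("z",y)*R.from_matrix(np.array([x,np.cross(z,x),z]).T)).as_quat()
t0=np.radians(45)
def along(p,k,d): return p-R.from_quat(Q(k,t0)).apply([0,0,d])
E
python3 - <<'E'
from h import *
def f(n,p,q):
    s=manip.solve_ik(p,q); print(n,p.round(3),None if s is None else s.round(2))
f("front",np.array([.36,.25,.25]),Q("L",0)); f("Labove",P("L",.093,0,.13),Q("L",0)); f("Ldown",P("L",.096,0,.042),Q("L",0))
f("mid",np.array([.45,.2,.2]),Q("S",t0))
f("Sout",along(P("S",.095,.0037,.030),"S",.10),Q("S",t0)); f("Sin",P("S",.095,.0037,.030),Q("S",t0)); f("Sup",P("S",.076,.0037,.078),Q("S",t0))
E
```

```text
front [0.36 0.25 0.25] [-0.03  0.05 -0.65  1.98  0.04  1.12  2.29]
Labove [0.463 0.292 0.13 ] [-0.05  0.45 -0.71  1.86  0.36  0.96  2.07]
Ldown [0.46  0.293 0.042] [-0.08  0.58 -0.68  1.92  0.5   0.81  1.95]
mid [0.45 0.2  0.2 ] [-0.39  0.67 -0.73  1.68  0.81  1.73  1.91]
Sout [0.432 0.147 0.101] [-0.37  0.73 -0.66  1.85  0.86  1.53  1.8 ]
Sin [0.442 0.077 0.03 ] [-0.32  0.79 -0.57  1.96  0.97  1.37  1.76]
Sup [0.461 0.079 0.078] [-0.28  0.72 -0.61  1.92  0.94  1.44  1.85]
```

```bash
python3 - <<'E'
from h import *
q=Q("L",0)
effector.close(20)
manip.move_pose([.36,.25,.25],q)
manip.servo_line(P("L",.093,0,.12),q,vel=.15)
b=manip.current_force(); print("base",b.round(2),manip.current_clock())
for z in (.09,.075,.06,.052,.048,.045,.043,.041,.039):
    manip.servo_line(P("L",.095,0,z),q,vel=.08)
    f=manip.current_force()-b; print(z,manip.current_tool_pos().round(4),f.round(1))
    if f[2]>12: break
manip.servo_line(P("L",.095,0,.17),q,vel=.15)
im=viewer.get_image("side"); cv2.imwrite("pics/s1.png",im[:,:,::-1]); print(manip.current_clock())
cv2.imwrite("pics/s1c.png",cv2.resize(im[140:320,200:440,::-1],(800,600)))
E
```

```text
base [-0.47 -0.67  0.89] 5.025
0.09 [0.4605 0.2923 0.0894] [ 0.6  1.  -1.6]
0.075 [0.4605 0.2921 0.0742] [ 0.9  0.  -1.5]
0.06 [0.4604 0.2921 0.0592] [ 0.6  0.1 -1. ]
0.052 [0.4608 0.2924 0.0516] [ 0.7  0.6 -1.2]
0.048 [0.461  0.2924 0.0478] [ 1.   0.5 -0.2]
0.045 [0.461  0.2924 0.0449] [ 0.7  0.3 -0.8]
0.043 [0.461  0.2925 0.0429] [ 0.7  1.4 -0.1]
0.041 [0.461  0.2924 0.0408] [ 0.6  0.6 -0.7]
0.039 [0.461  0.2924 0.0388] [ 1.   0.7 -2.1]
8.7917
```

View pics/s1c.png

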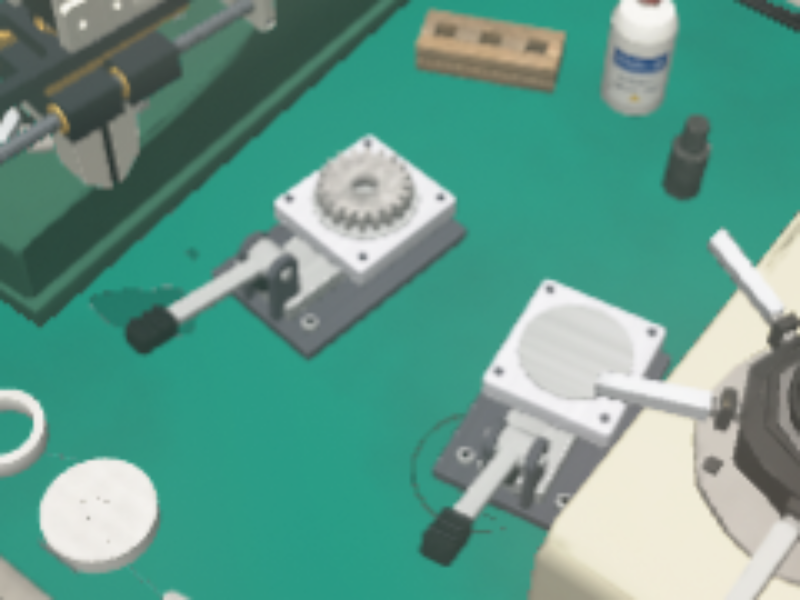

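The loaded toe moved only slightly, to side (245,239), and no contact force built up. I'll measure its angle and where the fingers actually are.

```bash
cat >> h.py <<'E'
def toe(k,im,uv,r=16,thr=75):   # ray of the side picture onto the lever's vertical plane -> (r, w, joint value)
    a,s=loc(im,uv,r,thr); e,d=ray(viewer.get_calibration("side"),a)
    c,y=G[k]; n=np.array([-np.sin(y),np.cos(y),0]); t=((np.append(c,0)-e)@n)/(d@n); p=e+t*d
    rr=-(p[:2]-c)@[np.cos(y),np.sin(y)]-.08; return a.round(1),s[4],round(rr,4),round(p[2],4),round(.75-np.arctan2(p[2]-.05,rr),3)
E
python3 - <<'E'
from h import *
i0=cv2.imread("pics/side0.png"); i1=cv2.imread("pics/s1.png")
print(toe("L",i0,(246,232)),toe("S",i0,(333,300))); print(toe("L",i1,(245,239)),toe("S",i1,(333,300)))
print(manip.current_finger_gap(), manip.current_tool_pos(), (manip.current_force()).round(2))
c=viewer.get_image("wrist"); cv2.imwrite("pics/w1.png",c[:,:,::-1])
E
```

```text
(array([245.5, 231.9]), np.int32(127), np.float64(0.0824), np.float64(0.0805), np.float64(0.395)) (array([333.2, 301.6]), np.int32(126), np.float64(0.0833), np.float64(0.0822), np.float64(0.381))
(array([244.8, 238.5]), np.int32(127), np.float64(0.0867), np.float64(0.0638), np.float64(0.592)) (array([333.2, 301.5]), np.int32(127), np.float64(0.0833), np.float64(0.0823), np.float64(0.38))
0.000373990398864726 [0.46026954 0.29188139 0.16885631] [-1.41  0.45  0.22]
```

View pics/w1.png

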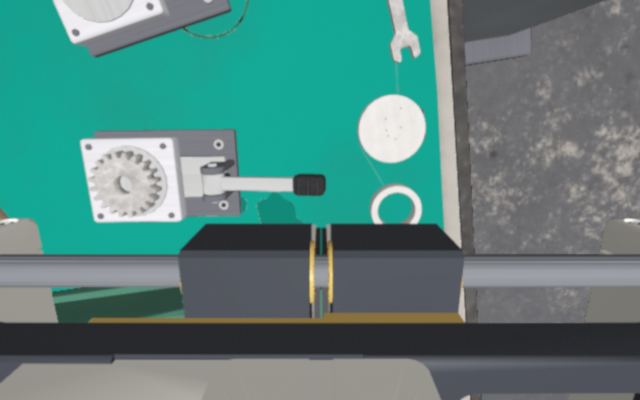

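The wrist view shows the toe at (309,185), the gear still seated at (125,182), and the shut fingers' carriage at column 320. I'll cross-check the toe position with a wrist ray and see where the TCP falls.

```bash
python3 - <<'E'
from h import *
cw=viewer.get_calibration("wrist"); i=cv2.imread("pics/w1.png")
a,s=loc(i,(309,185),25,60); print(a,s)
p=plane(cw,a,.064+.008); print("toe wrist",p.round(4))
c,y=G["L"]; u=np.array([np.cos(y),np.sin(y)]); n=np.array([-u[1],u[0]])
print("r,v",-(p[:2]-c)@u-.08,(p[:2]-c)@n)
g=plane(cw,(125,182),.057); print("gear",g.round(4))
t=viewer.get_image("top"); cv2.imwrite("pics/t1.png",t[:,:,::-1])
ct=viewer.get_calibration("top"); at,st=loc(t[:,:,::-1],(270,248),16,60); e,d=ray(ct,at); print(at,st)
s1=cv2.imread("pics/s1.png"); b,_=loc(s1,(245,239),13,75)
print("top+side",tri([ray(ct,at),ray(viewer.get_calibration("side"),b)]))
print("top+wrist",tri([ray(ct,at),ray(cw,a)])); print("wrist+side",tri([ray(cw,a),ray(viewer.get_calibration("side"),b)]))
Rw=R.from_quat(manip.current_tcp_rot()); print("cam in tool",Rw.inv().apply(cw["eye"]-manip.current_tool_pos()))
E
```

```text
[309.8992629  183.57739558] [ 11  15  30  20 407]
toe wrist [0.4686 0.2887 0.072 ]
r,v 0.08693403972437623 -0.002566911232752096
gear [0.6313 0.2658 0.057 ]
[259.52       250.84444444] [  0   2  17  30 225]
top+side (array([0.47313768, 0.30912787, 0.04484516]), [np.float64(0.008043210148092908), np.float64(0.008043210148092877)])
top+wrist (array([ 0.47113351,  0.3228023 , -0.05351628]), [np.float64(0.008571142714005511), np.float64(0.008571142714005544)])
wrist+side (array([0.46891777, 0.29047218, 0.06477389]), [np.float64(0.00021220397883267675), np.float64(0.00021220397883264013)])
cam in tool [ 0.06706369  0.00027835 -0.19091966]
```

The wrist and side rays agree: the toe is at (0.469, 0.2905, 0.065), at about 0.59 rad. The fingertips are narrower than I assumed and slid off the toe's end. I'll push again, centred on the toe.

```bash
python3 - <<'E'
from h import *
q=Q("L",0)
manip.servo_line(P("L",.083,-.001,.085),q,vel=.2)
b=manip.current_force(); print(b.round(2))
for z in (.073,.066,.058,.052,.047,.044,.042,.040,.038):
    manip.servo_line(P("L",.083,-.001,z),q,vel=.08)
    f=manip.current_force()-b; print(z,manip.current_tool_pos().round(4),f.round(1))
    if np.linalg.norm(f)>10: break
manip.sleep(.3)
manip.servo_line(P("L",.083,-.001,.15),q,vel=.15)
im=viewer.get_image("side"); cv2.imwrite("pics/s2.png",im[:,:,::-1]); print(manip.current_clock())
print(toe("L",im[:,:,::-1],(245,243)),toe("S",im[:,:,::-1],(333,300)))
E
```

```text
[ 0.37  0.78 -0.54]
0.073 [0.4727 0.2897 0.0732] [0.2 0.2 0.4]
0.066 [0.4724 0.2894 0.0657] [-0.5 -0.5  0. ]
0.058 [0.4722 0.2893 0.0573] [-0.8 -1.1  0.8]
0.052 [0.4724 0.2894 0.0515] [-1.   0.2  1.2]
0.047 [0.4724 0.2895 0.0466] [-1.2 -1.1 -0.1]
0.044 [0.4726 0.2896 0.0438] [ 0.6 -1.7  0.2]
0.042 [0.4726 0.2896 0.0419] [-0.7 -1.   1.2]
0.04 [0.4726 0.2896 0.0398] [-0.8 -0.1  0.9]
0.038 [0.4726 0.2896 0.0378] [-0.7 -1.7 -0.3]
13.025
(array([244.8, 238.5]), np.int32(127), np.float64(0.0867), np.float64(0.0638), np.float64(0.592)) (array([333.2, 301.5]), np.int32(127), np.float64(0.0833), np.float64(0.0825), np.float64(0.378))
```

There was no contact although the TCP passed through the toe's place, so the visible fingertips may not be at the reported TCP. I'll look at the gripper itself.

```bash
python3 - <<'E'
from h import *
i=cv2.imread("pics/s2.png")
def proj(n,p):
    c=viewer.get_calibration(n); f=200/np.tan(np.radians(c["vfov"]/2)); K=np.array([[f,0,c["cx"]],[0,f,c["cy"]],[0,0,1]])
    X=R.from_quat(c["attitude"]).inv().apply(np.array(p)-c["eye"]); return cv2.projectPoints(X[None],np.zeros(3),np.zeros(3),K,c["dist_coeffs"])[0].ravel()
p=manip.current_tool_pos(); a=proj("side",p); print(p,a, manip.grip_depth,[proj("side",p+[0,0,d]).round(1) for d in(.02,.035,.066)])
cv2.drawMarker(i,tuple(int(x) for x in a),(0,0,255),cv2.MARKER_CROSS,8,1)
cv2.imwrite("pics/s2c.png",cv2.resize(i[60:320,60:400],(784,600),interpolation=cv2.INTER_CUBIC))
E
```

```text
[0.47196316 0.28904618 0.14887857] [240.91473088 209.02004622] 0.0188 [array([239.5, 201.5]), array([238.3, 195.7]), array([235.9, 183.1])]
```

View pics/s2c.png

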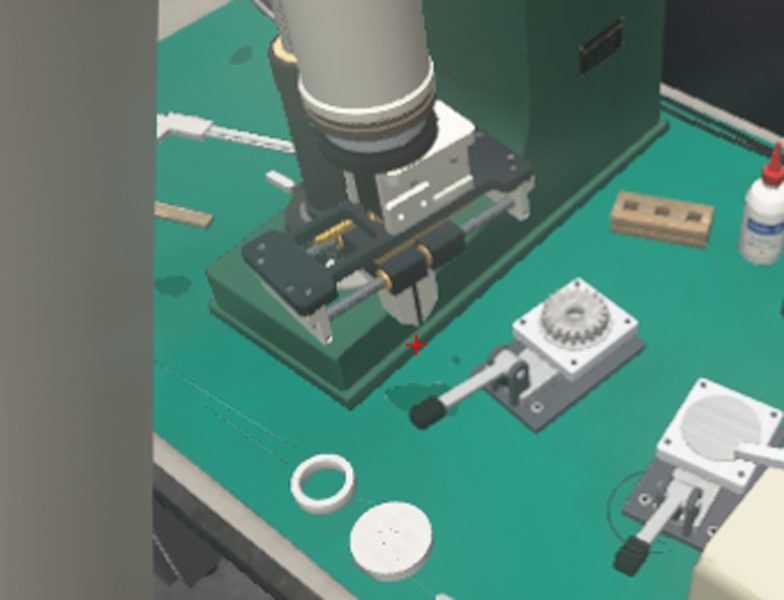

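The picture shows the real fingertips at about side (239,198), while the reported TCP projects to (241,209). So the tips sit roughly 3 cm short of the TCP, which explains the earlier miss. Next I'll quantify that offset, and the height of the hanging end brackets, by casting rays.

```bash
python3 - <<'E'
from h import *
cs=viewer.get_calibration("side"); p=manip.current_tool_pos(); Rt=R.from_quat(manip.current_tcp_rot())
def zat(uv,xy):   # height at which the pixel ray comes nearest to the vertical line at xy
    e,d=ray(cs,uv); x,er=tri([(e,d),(np.append(xy,0),np.array([0,0,1.]))]); return x[2].round(4),er[0].round(4)
print("tip",zat((239.1,197.8),p[:2]),"TCP",p[2])
for y in(.08,.09,.095):
  for x in(-.03,0,.03):
    q=p+Rt.apply([x,y,0]); print("foot",y,x,zat((200.9,207.3),q[:2]))
    q=p+Rt.apply([x,-y,0]); print("  hinge-end foot",zat((60+520/2.306,60+217/2.308),q[:2]))
for n in ("w1","t1"): pass
m=manip.current_tool_pos()-Rt.apply([0,0,manip.grip_depth]); print(m)
E
```

```text
tip (np.float64(0.1782), np.float64(0.0003)) TCP 0.14887856723731924
foot 0.08 -0.03 (np.float64(0.1845), np.float64(0.0104))
  hinge-end foot (np.float64(0.2039), np.float64(0.0202))
foot 0.08 0 (np.float64(0.2148), np.float64(0.0046))
  hinge-end foot (np.float64(0.2258), np.float64(0.0109))
foot 0.08 0.03 (np.float64(0.2451), np.float64(0.0011))
  hinge-end foot (np.float64(0.2477), np.float64(0.0016))
foot 0.09 -0.03 (np.float64(0.1887), np.float64(0.015))
  hinge-end foot (np.float64(0.1982), np.float64(0.0163))
foot 0.09 0 (np.float64(0.219), np.float64(0.0093))
  hinge-end foot (np.float64(0.22), np.float64(0.007))
foot 0.09 0.03 (np.float64(0.2494), np.float64(0.0035))
  hinge-end foot (np.float64(0.2419), np.float64(0.0023))
foot 0.095 -0.03 (np.float64(0.1908), np.float64(0.0173))
  hinge-end foot (np.float64(0.1953), np.float64(0.0143))
foot 0.095 0 (np.float64(0.2211), np.float64(0.0116))
  hinge-end foot (np.float64(0.2172), np.float64(0.005))
foot 0.095 0.03 (np.float64(0.2515), np.float64(0.0058))
  hinge-end foot (np.float64(0.239), np.float64(0.0043))
[0.47199681 0.28906621 0.16767853]
```

The end brackets are about 68 mm above the tips, which matches the gripper spec. So the whole gripper sits about 31 mm behind the reported TCP along the tool axis. I'll redo the push with that correction, stepping until the stop is felt.

```bash
python3 - <<'E'
from h import *
q=Q("L",0)
manip.servo_line(P("L",.088,-.001,.055),q,vel=.2)
b=manip.current_force(); print(b.round(2))
for z in (.037,.028,.021,.016,.013,.011,.009,.007,.005,.003):
    manip.servo_line(P("L",.088,-.001,z),q,vel=.08)
    f=manip.current_force()-b; print(z,manip.current_tool_pos().round(4),f.round(1))
    if np.linalg.norm(f)>9: break
manip.sleep(.2)
im=viewer.get_image("side"); print(toe("L",im[:,:,::-1],(245,248)))
manip.servo_line(P("L",.088,-.001,.10),q,vel=.15)
im=viewer.get_image("side"); cv2.imwrite("pics/s3.png",im[:,:,::-1]); print(manip.current_clock())
print(toe("L",im[:,:,::-1],(245,248)),toe("S",im[:,:,::-1],(333,300)))
E
```

```text
[0.83 0.2  0.02]
0.037 [0.4676 0.2902 0.0368] [-0.8 -1.9  0.2]
0.028 [0.4674 0.2902 0.0275] [-0.9 -0.9  0.7]
0.021 [0.4675 0.2902 0.0205] [-0.4 -0.5 -0.2]
0.016 [0.4676 0.2903 0.0157] [-0.5 -0.1  0.8]
0.013 [0.4677 0.2904 0.0128] [-2.1  0.1 -0.8]
0.011 [0.4678 0.2904 0.0109] [-0.7  0.3 -0.3]
0.009 [0.4678 0.2904 0.0089] [-1.9 -1.1 -0.7]
0.007 [0.468  0.2905 0.0071] [-0.3 -0.7  2.8]
0.005 [0.4681 0.2905 0.0065] [-4.8 -3.1 16.7]
(array([243.8, 239.8]), np.int32(159), np.float64(0.0891), np.float64(0.0619), np.float64(0.617))
17.1167
(array([247.1, 247.4]), np.int32(113), np.float64(0.0854), np.float64(0.0339), np.float64(0.936)) (array([333.2, 301.5]), np.int32(127), np.float64(0.0833), np.float64(0.0823), np.float64(0.38))
```

The loaded lever is locked (0.936 rad measured). Contact at the stop gives a tip offset of about 35 mm. Next I'll tilt the tool at a safe standoff near the spare lever and look, to check that the offset lies along the tool axis.

```bash
cat >> h.py <<'E'
D=.035
def C(k,r,v,w): return P(k,r,v,w)+R.from_quat(Q(k,t0)).apply([0,0,D])  # command that puts the real tips at r,v,w
def proj(n,p):
    c=viewer.get_calibration(n); f=200/np.tan(np.radians(c["vfov"]/2)); K=np.array([[f,0,c["cx"]],[0,f,c["cy"]],[0,0,1]])
    X=R.from_quat(c["attitude"]).inv().apply(np.array(p)-c["eye"]); return cv2.projectPoints(X[None],np.zeros(3),np.zeros(3),K,c["dist_coeffs"])[0].ravel()
E
python3 - <<'E'
from h import *
qs=Q("S",t0)
for a in((.088,.060,.10),(.088,.0037,.030),(.070,.0037,.080)): print(manip.solve_ik(C("S",*a),qs).round(2))
manip.servo_line([.43,.22,.18],Q("L",0),vel=.2)
manip.move_pose(C("S",.088,.060,.10),qs)
manip.sleep(.2); print(manip.current_clock(), manip.current_tool_pos(), C("S",.088,.060,.10))
for n in("side","top"):
    im=viewer.get_image(n)[:,:,::-1].copy()
    p=manip.current_tool_pos(); Rt=R.from_quat(manip.current_tcp_rot())
    A,B=proj(n,p-Rt.apply([0,0,D])),proj(n,p+[0,0,D]); print(n,A,B)
    for a,c in((A,(0,0,255)),(B,(255,0,255))): cv2.drawMarker(im,tuple(int(round(x)) for x in a),c,cv2.MARKER_CROSS,5,1)
    cv2.imwrite(f"pics/{n}4.png",im)
a=cv2.imread("pics/side4.png")[210:335,260:400]; b=cv2.imread("pics/top4.png")[165:290,290:430]
cv2.imwrite("pics/c4.png",np.hstack([cv2.resize(x,(400,357),interpolation=cv2.INTER_CUBIC) for x in(a,b)]))
E
```

```text
[-0.54  0.67 -0.34  1.91  0.79  1.33  1.91]
[-0.51  0.76 -0.27  1.98  0.89  1.18  1.84]
[-0.47  0.69 -0.3   1.95  0.86  1.25  1.93]
18.725 [0.44600377 0.10826726 0.07686143] [0.44475265 0.10887415 0.07525126]
side [301.03032209 281.88053305] [313.92300776 285.02849099]
top [351.35779583 267.64601657] [364.84358883 266.48043774]
```

View pics/c4.png

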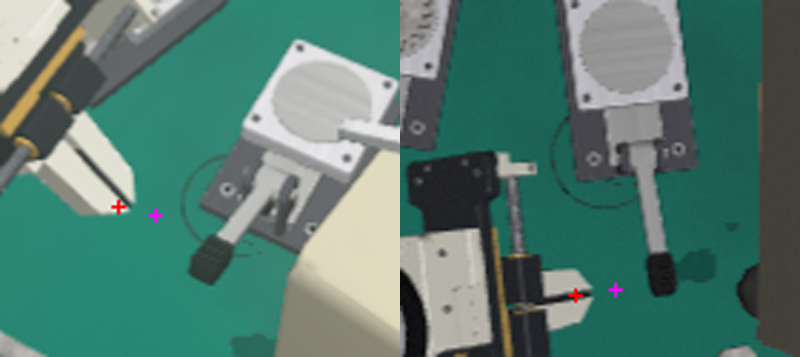

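The red marker, with the offset along the tool axis, sits on the fingertips in both views: side crop (119–132,207) and top crop (576–592,295). The spare toe is clear of them. Now I'll slide under it and lift along its arc.

```bash
python3 - <<'E'
from h import *
manip.servo_line(C("S",.086,.0437,.070),Q("S",t0),vel=.15)
b=manip.current_force()
manip.servo_line(C("S",.086,.003,.029),vel=.12); print("in",(manip.current_force()-b).round(1))
im=viewer.get_image("side"); cv2.imwrite("pics/s5.png",im[:,:,::-1])
for w in list(np.arange(.040,.074,.006))+[.075,.078,.081,.084,.087]:
    phi=np.interp(w,[.046,.077],[.37,.75]); r=.088*np.cos(phi)+.003
    manip.servo_line(C("S",r,.003,w),vel=.08); f=manip.current_force()-b; print(round(w,3),round(r,3),f.round(1))
    if np.linalg.norm(f)>9: break
manip.sleep(.2)
w-=.015; manip.servo_line(C("S",r+.004,.003,w),vel=.1)
manip.servo_line(C("S",r+.004,.063,w+.06),vel=.15)
manip.sleep(.2); print(manip.current_clock(),(manip.current_force()-b).round(1))
im=viewer.get_image("side")[:,:,::-1]; cv2.imwrite("pics/s6.png",im)
print(toe("L",im,(247,247)),toe("S",im,(333,285),20))
cv2.imwrite("pics/c6.png",cv2.resize(im[170:320,220:410],(760,600),interpolation=cv2.INTER_CUBIC))
E
```

```text
in [ 1.4  0.3 -1.1]
0.04 0.085 [ 1.  -0.3 -0.6]
0.046 0.085 [ 0.5 -0.7 -0.3]
0.052 0.082 [-0.1  1.5 -1. ]
0.058 0.079 [-0.4  1.9 -2.4]
0.064 0.076 [ 0.2  2.7 -1.4]
0.07 0.072 [ 0.   3.2 -0.6]
0.075 0.069 [-1.1  4.  -2.7]
0.078 0.067 [ -1.9   5.6 -13.6]
23.35 [ 0.8  1.1 -1.4]
(array([247.3, 246.6]), np.int32(595), np.float64(0.0847), np.float64(0.0358), np.float64(0.916)) (array([340.4, 283.3]), np.int32(167), np.float64(0.0596), np.float64(0.1057), np.float64(-0.002))
```

View pics/c6.png

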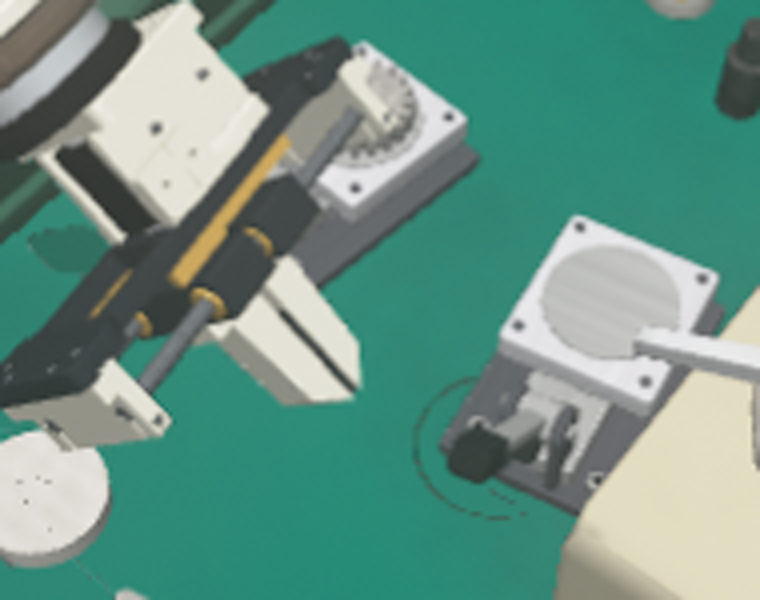

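The spare lever is fully up, with its toe at side (340,283) and a measured value of about 0. The gripper hides the loaded lever, so I'll back off, recheck it and hand in.

```bash
python3 - <<'E'
from h import *
p=manip.current_tool_pos(); manip.servo_line(p+[-.02,0,.14],vel=.15)
manip.move_pose([.40,.16,.28],Q("L",0)); manip.sleep(.3)
im=viewer.get_image("side")[:,:,::-1]; print(toe("L",im,(247,247)),toe("S",im,(338,283)))
w=viewer.get_image("wrist"); t=viewer.get_image("top")[:,:,::-1]; cv2.imwrite("pics/t7.png",t); cv2.imwrite("pics/s7.png",im)
s0=cv2.imread("pics/side0.png")   # gear patch shift since the start
tm=s0[183:213,292:326]; r=cv2.matchTemplate(im[173:223,282:336],tm,cv2.TM_CCOEFF_NORMED); print("gear shift",cv2.minMaxLoc(r)[1],np.array(cv2.minMaxLoc(r)[3])-10)
print(manip.current_clock(),manip.current_force().round(1))
E
```

```text
(array([247.1, 247.4]), np.int32(113), np.float64(0.0854), np.float64(0.0339), np.float64(0.936)) (array([339. , 283.6]), np.int32(124), np.float64(0.0648), np.float64(0.1124), np.float64(-0.017))
gear shift 0.9998117685317993 [0 0]
25.6667 [ 0.2  0.7 -0.1]
```

```bash
python3 -c "
from bench import manip
print(manip.hand_in())"
```

```text
the job is handed in; nothing more can be done
None
```

I handed the job in at about 26 s; the camera shows the loaded lever locked (0.94 rad), the spare lever released (about 0 rad), the gear unmoved and the arm clear, but the hand-in call returned no verdict.

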